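# Load the tasting tray into the toaster grill and set its selector

## Robot

A 6-joint arm with a two-finger parallel gripper is mounted at the origin on the work surface. World frame = base frame: x ahead of the robot, y to its left, z up, the work surface at z = 0. Lengths are in m, angles in rad, forces in N, time in s.
With the tool pointing down it reaches from about 0.275 to 0.975 m from the base axis. Payload 8.4 kg.
Tool frame: the origin (TCP) lies on the centre line of the jaws, within the pads' length; the fingertips stand 22 mm ahead of it and the grasp point (between the pads) lies 3 mm ahead of it; z points along the fingers, y is the line along which they close (so a half turn about z gives the same grasp; the last joint's range is limited). The gripper opens to 92 mm and grips with 3 to 60 N. Pads are 20 mm wide; open, the fingers measure 128 mm over their backs; the gripper's body (75 mm by 189 mm) begins 69 mm behind the grasp point.
Start: joints at [1.314, 0.353, 1.633, -0, 1.155, -0.002], TCP at [0.158, 0.605, 0.237] pointing down, gripper open.
Joint ranges: [-2.63, 2.63], [-0.92, 2.1], [0.06, 2.66], [-1.3, 4.44], [0, 2.69], [-3.02, 3.02]. Speed limits (rad/s): [2.22, 2.22, 2.79, 3.14, 3.14, 3.14].

## Interface

Orientations are given as a unit quaternion [w, x, y, z].
In Python, from workcell import telemetry, imaging, order gives the robot as it stands.
- The arm moves only by the tool servo_tool, never from a script. Its argument "series" is a list of rows, each a list of 3 entries, a list of its own where there are three numbers: the turn, a rotation vector about the tool's x, y, z normalised to -1 to 1, where 1 is 0.5 rad, then the shift along the tool's x, y, z normalised to -1 to 1, where 1 is 0.25 m, then the closure, from -1 (fully open) to 1 (shut). A call has 1 to 10 rows; each row is the pose to reach, as a shift and turn from the pose commanded when the call began, along the tool's axes at that moment; what a row does not reach only later rows make up. A row lasts 1/8 s, in which the tool goes at most 62.5 mm and 10.7 degrees, less where a joint would pass 70% of its speed; a pose out of reach is approached as far as the arm can. A call with a number of a shift or a turn outside -1 to 1 is refused whole. A call with a gripper value outside its range is refused whole. The fingers move at their own pace and stop on an object; the grip force is fixed at half the most. Time passes only in rows, so rows that repeat a pose let the fingers close. It gives the time, the measured TCP pose, the force, the opening and the grip force at its end, in the units of the state.
- telemetry.observe(): the state, without advancing time (a new reading comes with each control period).
- imaging.get_image(name): name is "scene" or "top" or "wrist"; returns (picture, depth): 384x512x3 uint8, blue, green, red; 384x512 float32, m along the optical axis (not along the pixel's ray), 0 where there is no reading.
- imaging.get_calibration(name): a dict with "fx", "fy", "cx", "cy" (pixels), "T" (4x4, takes a point from camera to world coordinates). Camera axes: x right, y up, looking along -z (the intrinsics and any distortion apply to the point x, -y, -z); pixel columns grow to the right and rows downward; lengths in m; the calibration is good to about 2 mm. A picture is of the moment at which its call begins: read the wrist's pose just before it. get_calibration takes no time and is no camera call; for the wrist camera it gives the pose at the moment of the call.
- order.close_job(): hands the job in; it is judged then, once.
The state is a dict: "time_s": time; "joint_pos": joint angles; "joint_velocities": joint speeds; "joint_torque": joint torques, N m; "eef_pos": TCP position; "ee_rot": TCP orientation; "contact_force": force on the tool from outside, world axes, zero at the start; "wrist_torque": the same for the moment, N m; "grip_width": finger opening in m; "finger_force": force on a finger pad.
Only numpy, scipy, OpenCV 4.12 (cv2) and the standard library are available. Lean on these libraries where they do the work, as an engineer would, in place of code of your own. Each camera call takes 0.05 s, during which the arm holds its last target. There are 200 camera calls.

## Task

Take the small tray of biscuits off its board and slide it along the runners of the toaster grill until it is fully home, with all four biscuits still on it. Then turn the grill's selector (the bar-shaped knob) to top-and-bottom heat, the square mark with two bars, one click before the last, and leave it clicked in there. Leave the thermostat (the round knob), the bottle, the jar and the bowl as they are.

Things in the scene. Friction and masses are not known exactly. Their poses are not given: they have to be found in the camera images.
- grill: Open-fronted stainless toaster grill, fixed, 320 mm wide (y), 250 deep, 213 high (all in mm). Origin: on the counter under the middle of its open mouth; x points into the chamber (the way the tray goes in), y left of someone looking in, z up. The mouth looks to the robot's left. Chamber 210 wide between its cheeks; flared lips reach 14 out beside the mouth.
- tray_home (a point): Where the tray's origin lies when fully home against the stops; in the grill's axes, at x = 72.5, y = 0, z = 75 mm from its origin. The tray's side edges lie on two runners along the cheeks, each reaching in to 91 from the middle, tops 75 above the counter, from grill x = 6 to 206. Guides above them leave a slot 31 high (75 to 106). Stops end it at x = 150.
- mouth_top (a point): Middle of the mouth's upper edge: grill x = 0, 155 mm high (the opening ends at 149). From here the console slopes up and back, 40 degrees from level, to x = 69, z = 213, as wide as the grill; behind that the top is flat. Selector at y = -80 (right of someone facing it, nearest the robot), thermostat at y = +80.
- selector (a joint): Selector angle, rad, growing clockwise seen facing the console. Four spring detents 0.628 (36 degrees) apart, end stops at the first and last, marked 0 off (ring), 0.628 bottom heat (square, lower bar), 1.257 top-and-bottom heat (square, two bars), 1.885 top heat (square, upper bar). Leaving one takes about 0.1 N m; let go within 12 degrees of a mark it snaps in. Starts at one of the first two.
- selector_grip (a point): On the selector's axis, 28 mm above the panel: centre the pads here. z: the knob's axis, out of the panel, leaning 40 degrees from vertical to the grill's front; x: along the bar to its pointer end, turning with the knob; at selector 0 it is 54 degrees left of straight up the slope. Black knob: skirt 42 across up to 9 above the panel, on it a bar 42 long, 13 thick, up to 32 above the panel.
- thermostat_mark (a point): White mark near the rim of the thermostat, a round knurled black knob 38 mm in diameter, 22 tall, at the console's other end; already set, to be left alone. It turns easily.
- board: Dark wooden board 135 (x) by 205 mm (y), 18 thick, fixed, on which the tray starts. Origin: centre of its underside. It stands on the robot's left, the crate beside it; either may be the nearer.
- tray: Shallow aluminium tray, 155 (x) by 200 mm (y), rim 20 high, walls and floor 3 thick, 0.2 to 0.33 kg empty. Origin: centre of its underside; z up. A black insulated grip stands at the middle of its -x edge, on a ledge that runs 30 out from the rim, level with the rim's top.
- tray_grip (a point): Middle of the tray's grip: x = -120.5, z = 41 mm from the tray's origin, in its axes. The grip is a flat slab 50 wide (y), 10 thick, 42 long, rising from the ledge and leaning out 30 degrees from vertical, its top towards the tray's -x. Pinch it through its thickness with the fingers along the slab. This point is 26 up the slab from the ledge, 16 from its top edge.
- biscuit0: Round biscuit 1 of 4, 52 mm in diameter, 13 thick, 0.03 kg, lying loose on the tray. Origin: centre of its underside.
- biscuit1: Round biscuit 2 of 4, 52 mm in diameter, 13 thick, 0.03 kg, lying loose on the tray. Origin: centre of its underside.
- biscuit2: Round biscuit 3 of 4, 52 mm in diameter, 13 thick, 0.03 kg, lying loose on the tray. Origin: centre of its underside.
- biscuit3: Round biscuit 4 of 4, 52 mm in diameter, 13 thick, 0.03 kg, lying loose on the tray. Origin: centre of its underside.
- crate: Small slatted wooden crate of jars, fixed, 150 (x) by 80 mm (y), jars up to 84 high; beside the board, farther or nearer. Origin: centre of its underside.
- bottle: Tall loose glass bottle, 60 mm in diameter, 255 high, on the far side of the way into the grill. Origin: centre of its underside.
- jar: Loose glass jar with a lid, 70 mm in diameter, 92 high, on the near side of the way into the grill. Origin: centre of its underside.
- bowl: Small loose white bowl, 80 mm in diameter, 36 high, on the counter in front of the grill's mouth. Origin: centre of its underside.
Mind the look-alikes: they are no part of the job. What is shaped like the biscuit2 but green or turquoise is not meant. What is shaped like the biscuit0 but green or pink is not meant.

How it is judged:
By the outcome, as a careful person would: the job done as asked, in the order asked, and still so for the second after the job is handed in, with the robot touching nothing.
It also fails if it takes over 61 s, if anything falls off the work surface, if the arm or the gripper's body presses on something with over 40 N, if the wrist force passes 120 N, or if a joint passes its speed limit or range.

## Working session

There is one attempt and no reset: what is moved stays moved. The work goes in short steps, Python scripts to look and compute and a tool call to move; the robot and the scene stay as the last step left them, time stands still between calls to the robot, and variables do not carry over. Pictures are saved under pics/ and viewed, at most 10 in all, crops included, and the job is handed in when it is done.

Besides the shell and the picture viewer there is one more tool, called as name(argument=value, ...), one argument or row to a line, values as JSON. servo_tool: Moves the arm, as the interface text tells. Its arguments: {"type":"object","properties":{"series":{"type":"array"}},"required":["series"]}

```bash
mkdir -p pics; cat > h.py <<'E'
import numpy as np, cv2
from workcell import telemetry, imaging, order
from scipy.spatial.transform import Rotation as R
def grab(n):
    c=imaging.get_calibration(n); im,d=imaging.get_image(n); return im,d,c
def cloud(d,c):
    v,u=np.mgrid[:d.shape[0],:d.shape[1]]
    p=np.stack([(u-c['cx'])/c['fx']*d,-(v-c['cy'])/c['fy']*d,-d],-1)
    T=np.array(c['T']); return p@T[:3,:3].T+T[:3,3]
def pose():
    s=telemetry.observe(); q=s['ee_rot']; return np.array(s['eef_pos']),R.from_quat([q[1],q[2],q[3],q[0]]),s
E
python3 - <<'E'
from h import *
for n in ['top','scene']:
    im,d,c=grab(n); np.savez(n+'0.npz',im=im,d=d,T=c['T'],k=[c['fx'],c['fy'],c['cx'],c['cy']])
    print(n,{k:np.round(v,3).tolist() for k,v in c.items()},(d>0).mean())
    cv2.imwrite(f'pics/{n}0.png',cv2.resize(im,(800,600)))
p,r,s=pose();print(s)
E
```

```text
top {'fx': 369.026, 'fy': 369.026, 'cx': 255.573, 'cy': 196.405, 'T': [[-0.021, 0.985, -0.171, 0.434], [-1.0, -0.021, -0.002, 0.072], [-0.006, 0.171, 0.985, 0.994], [0.0, 0.0, 0.0, 1.0]]} 0.9962412516276041
scene {'fx': 398.99, 'fy': 398.99, 'cx': 256.766, 'cy': 190.702, 'T': [[-0.326, -0.646, 0.69, 1.251], [0.945, -0.215, 0.245, 0.303], [-0.01, 0.732, 0.681, 0.783], [0.0, 0.0, 0.0, 1.0]]} 0.995849609375
{'time_s': 0.1, 'joint_pos': array([ 1.31360888e+00,  3.53577617e-01,  1.63406664e+00, -1.75827832e-06,
        1.15521509e+00, -2.39080921e-03]), 'joint_velocities': array([-7.43905007e-04,  7.81649832e-05, -2.80176552e-03, -2.04741617e-03,
       -7.36425957e-04, -8.25679878e-04]), 'joint_torque': array([ 2.51772535e-04, -5.94900405e+01, -3.34926188e+01,  6.97642844e-02,
        1.82784512e-02, -2.42548339e-05]), 'eef_pos': array([0.15741599, 0.60440713, 0.23593661]), 'ee_rot': array([-8.11740505e-05,  1.27053600e-01,  9.91895651e-01, -6.28127232e-04]), 'contact_force': array([-0.04901066, -0.475904  , -0.01497781]), 'wrist_torque': array([-0.04590104,  0.04523715,  0.00045114]), 'finger_force': 0.0, 'grip_width': 0.09186962806527295}
```

View pics/top0.png

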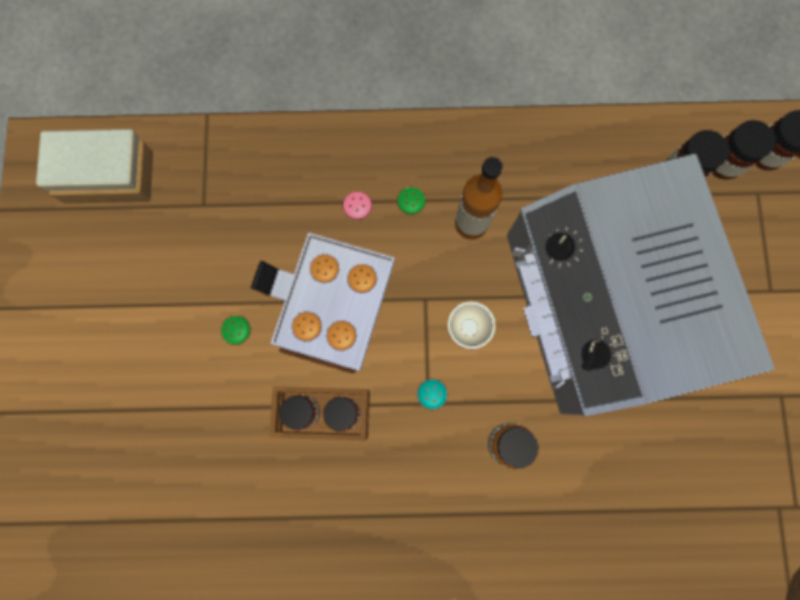

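View pics/scene0.png

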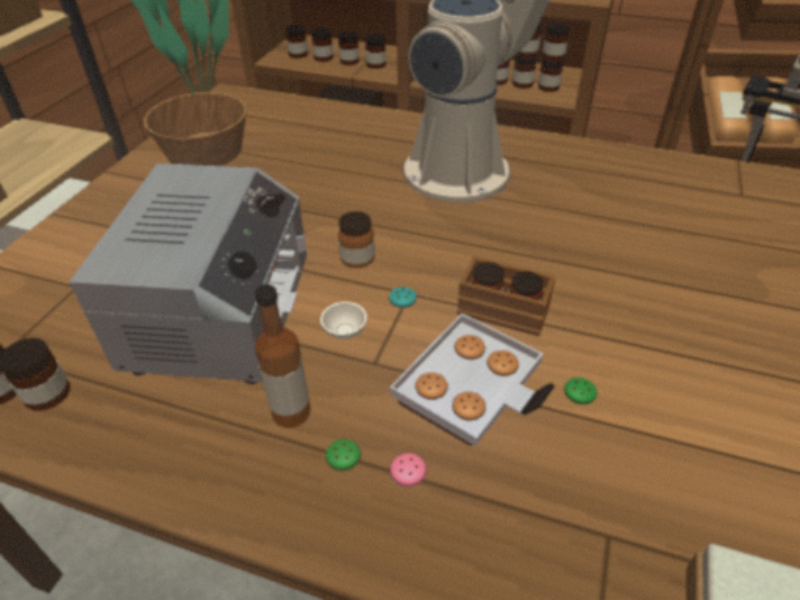

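The top view shows the tray centred near (332,302) with the grip at (265,278), the four orange-brown biscuits on it, and the crate on the near side at (320,412). The grill front runs from (515,240) to (575,410), with the selector at (597,354) and the thermostat at (560,247). The bottle is at (480,205), the jar at (515,445) and the bowl at (471,325). The look-alikes are the loose green (411,200) and (236,330), pink (357,205) and turquoise (432,394) discs. The biscuits on the tray are the ones meant, and I won't grasp any biscuit directly.

```bash
python3 - <<'E'
from h import *
D=np.load('top0.npz'); c=dict(zip(['fx','fy','cx','cy'],D['k']),T=D['T']); P=cloud(D['d'],c); im=D['im']; T=D['T']
S=np.load('scene0.npz'); cs=dict(zip(['fx','fy','cx','cy'],S['k']),T=S['T']); PS=cloud(S['d'],cs)
def ray(u,v,z):
    u,v=np.asarray(u,float),np.asarray(v,float)
    dr=np.stack([(u-c['cx'])/c['fx'],-(v-c['cy'])/c['fy'],-np.ones_like(u)],-1)@T[:3,:3].T
    return (T[:3,3]+dr*((z-T[2,3])/dr[...,2])[...,None])[...,:2]
def box(m,z,name):
    cn=max(cv2.findContours(m.astype(np.uint8),0,1)[0],key=cv2.contourArea)[:,0]
    q=ray(cn[:,0],cn[:,1],z); r=cv2.minAreaRect((q*1000).astype(np.float32)); print(name,r,np.round(cv2.boxPoints(r)).tolist()); return r
hsv=cv2.cvtColor(im,cv2.COLOR_BGR2HSV)
print('counter z',np.median(P[330:370,100:300,2]))
# tray by height/area crop
m=np.zeros(im.shape[:2],bool); m[145:242,170:256]=1
hm=m&(hsv[...,1]<70)&(hsv[...,2]>90)
hm=cv2.morphologyEx(hm.astype(np.uint8),cv2.MORPH_OPEN,np.ones((17,17)),borderValue=0) if 0 else hm
big=cv2.morphologyEx(cv2.morphologyEx(hm.astype(np.uint8),cv2.MORPH_CLOSE,np.ones((19,19))),cv2.MORPH_OPEN,np.ones((25,25)))
box(big,0.038,'tray')
# grip
g=np.zeros_like(m); g[160:200,155:185]=1; g&=hsv[...,2]<50
ys,xs=np.where(g); print('grip px',xs.min(),xs.max(),ys.min(),ys.max(),'cloud med',np.median(P[g],0),'z rng',np.percentile(P[g][:,2],[2,98]))
# grill flat top
for nm,Q in (('top',P),('scene',PS)):
    f=(abs(Q[...,2]-.213)<.006)&(Q[...,1]<-.1); q=(Q[f][:,:2]*1000).astype(np.float32)
    f2=cv2.morphologyEx(f.astype(np.uint8),cv2.MORPH_OPEN,np.ones((5,5)))>0; q=(Q[f2][:,:2]*1000).astype(np.float32)
    r=cv2.minAreaRect(q); print(nm,'flat top',r,np.round(cv2.boxPoints(r)).tolist(),np.median(Q[f2][:,2]))
    # whole grill above .16
    f=(Q[...,2]>.152)&(Q[...,1]<-.05)&(Q[...,0]>.1)&(Q[...,0]<.75)
    f=cv2.morphologyEx(f.astype(np.uint8),cv2.MORPH_OPEN,np.ones((9,9)))>0
    q=(Q[f][:,:2]*1000).astype(np.float32); r=cv2.minAreaRect(q); print(nm,'grill>152',r,np.round(cv2.boxPoints(r)).tolist())
# knob crops, loose things
for nm,(x0,x1,y0,y1) in dict(bottle=(285,330,95,155),jar=(310,348,268,302),bowl=(282,320,190,226),crate=(172,240,245,282)).items():
    Q=P[y0:y1,x0:x1].reshape(-1,3); h=Q[Q[:,2]>.012]; print(nm,'zmax',np.round(np.percentile(h[:,2],98),3),'bbox',np.round(np.percentile(h[:,:2],[2,98],axis=0),3).tolist())
cv2.imwrite('pics/tk.png',np.hstack([cv2.resize(im[200:250,360:410],(400,400),interpolation=2),cv2.resize(S['im'][100:145,150:195],(400,400),interpolation=2)]))
E
```

```text
counter z -0.0002805182873089618
tray ((613.5401000976562, 194.1753387451172), (183.57823181152344, 203.7357635498047), 88.79682159423828) [[510.0, 105.0], [713.0, 100.0], [717.0, 284.0], [514.0, 288.0]]
grip px 162 176 168 187 cloud med [0.64987926 0.29812181 0.0610789 ] z rng [0.04490221 0.07555901]
top flat top ((602.6605224609375, -277.573486328125), (320.07342529296875, 237.16690063476562), 13.153473854064941) [[420.0, -199.0], [474.0, -429.0], [785.0, -357.0], [732.0, -126.0]] 0.21283384816180062
top grill>152 ((608.86328125, -238.88766479492188), (350.3332214355469, 308.9951477050781), 13.29315185546875) [[403.0, -129.0], [474.0, -430.0], [815.0, -349.0], [744.0, -48.0]]
scene flat top ((608.98974609375, -300.8251647949219), (321.7429504394531, 191.65638732910156), 13.232779502868652) [[430.0, -244.0], [474.0, -431.0], [788.0, -357.0], [744.0, -171.0]] 0.2121909019908964
scene grill>152 ((611.3086547851562, -247.90072631835938), (353.01812744140625, 294.01812744140625), 14.157499313354492) [[404.0, -149.0], [476.0, -434.0], [818.0, -347.0], [746.0, -62.0]]
bottle zmax 0.256 bbox [[0.714, -0.116], [0.768, -0.026]]
jar zmax 0.095 bbox [[0.342, -0.127], [0.404, -0.066]]
bowl zmax 0.039 bbox [[0.53, -0.08], [0.604, -0.007]]
crate zmax 0.087 bbox [[0.389, 0.131], [0.467, 0.278]]
```

View pics/tk.png

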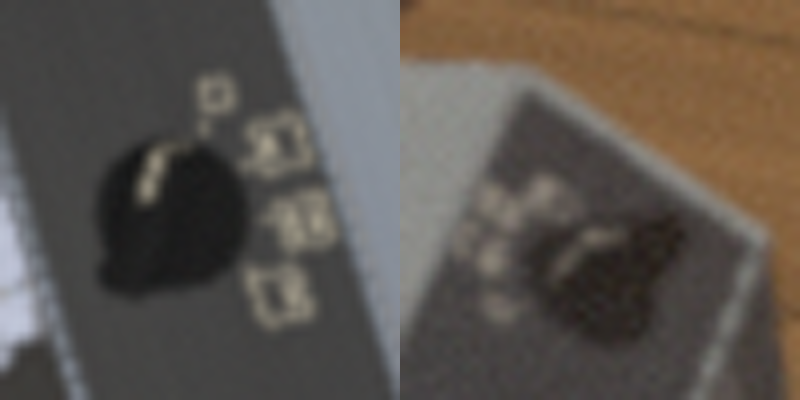

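The enlarged crop shows the selector's white pointer aimed towards the first or second mark, around (205,125). I'll measure it close up later. Next I refine the tray and grill poses.

```bash
python3 - <<'E'
from h import *
D=np.load('top0.npz'); c=dict(zip(['fx','fy','cx','cy'],D['k']),T=D['T']); P=cloud(D['d'],c); im=D['im']; T=D['T']
S=np.load('scene0.npz'); cs=dict(zip(['fx','fy','cx','cy'],S['k']),T=S['T']); PS=cloud(S['d'],cs)
def fit(Q):
    m=Q.mean(0); n=np.linalg.svd(Q-m,full_matrices=0)[2][2]; return m,n*np.sign(n[2])
for nm,Q in(('top',P),('scene',PS)):
    gx=np.array([.229,-.973]); o=np.array([.573,-.150]); L=(Q[...,:2]-o)@gx; W=(Q[...,:2]-o)@[.973,.229]
    f=(L>8)&(L<60)&(abs(W)<45)&(Q[...,2]>.15)&(abs(Q[...,2]-.155-.84*L)<.015); m,n=fit(Q[f]);n=n
    for _ in range(3):
        k=abs((Q[f]-m)@n)<.003; m,n=fit(Q[f][k])
    yaw=np.degrees(np.arctan2(-n[0],n[1])); h=-n[:2]/np.linalg.norm(n[:2])
    # x=0 where plane z=.155
    t=((m[2]-.155)*n[2])/np.hypot(*n[:2]); p0=m[:2]-h*t
    print(nm,'console tilt',np.degrees(np.arccos(n[2])),'h',h,'pt on mouth line',p0,'L of origin est',(p0-o)@h)
    # side edges
    f=(abs(Q[...,2]-.213)<.004)&(L>.08)&(L<.24)&(abs(W)<.2); print('W range',np.percentile(W[f],[.5,99.5]), 'Lmax',np.percentile(L[(abs(Q[...,2]-.213)<.004)&(abs(W)<.14)&(L<.3)],[.5,99.8]))
# tray
hsv=cv2.cvtColor(im,cv2.COLOR_BGR2HSV)
print('hsv tray/wood',hsv[190,205],hsv[185,215],hsv[240,250],hsv[182,182],hsv[150,199])
# points on rim by height & slab
sub=np.zeros(im.shape[:2],bool); sub[140:245,150:262]=1
fl=sub&(hsv[...,1]<75)&(hsv[...,2]>120)
n,lab,st,_=cv2.connectedComponentsWithStats(fl.astype(np.uint8)); k=1+np.argmax(st[1:,4]); mk=(lab==k).astype(np.uint8); print(st[k])
v=cv2.resize(im[130:255,140:265],(600,600),interpolation=2); mm=cv2.resize(mk[130:255,140:265],(600,600),interpolation=0)
cn=cv2.findContours(mm,0,1)[0]; cv2.drawContours(v,cn,-1,(0,255,0),1); cv2.imwrite('pics/tray.png',v)
E
```

```text
<stdin>:5: RuntimeWarning: Mean of empty slice.
  ret = um.true_divide(
Traceback (most recent call last):
IndexError: index 2 is out of bounds for axis 0 with size 0
```

Units slip: I used mm bounds for L and W where the values are in m.

```bash
python3 - <<'E'
from h import *
D=np.load('top0.npz'); c=dict(zip(['fx','fy','cx','cy'],D['k']),T=D['T']); P=cloud(D['d'],c); im=D['im']; T=D['T']
S=np.load('scene0.npz'); cs=dict(zip(['fx','fy','cx','cy'],S['k']),T=S['T']); PS=cloud(S['d'],cs)
def fit(Q):
    m=Q.mean(0); n=np.linalg.svd(Q-m,full_matrices=0)[2][2]; return m,n*np.sign(n[2])
for nm,Q in(('top',P),('scene',PS)):
    gx=np.array([.229,-.973]); o=np.array([.573,-.150]); L=(Q[...,:2]-o)@gx; W=(Q[...,:2]-o)@[.973,.229]
    f=(L>.008)&(L<.06)&(abs(W)<.045)&(Q[...,2]>.15)&(abs(Q[...,2]-.155-.84*L)<.015); A=Q[f]; m,n=fit(A)
    for _ in range(3): m,n=fit(A[abs((A-m)@n)<.003])
    h=-n[:2]/np.linalg.norm(n[:2]); t=((m[2]-.155)*n[2])/np.hypot(*n[:2]); p0=m[:2]-h*t
    print(nm,'tilt',np.degrees(np.arccos(n[2])),'h',h,'mouth line L',(p0-o)@h)
    F=(abs(Q[...,2]-.213)<.004)
    print('W range',np.percentile(W[F&(L>.08)&(L<.24)&(abs(W)<.2)],[.5,99.5]),'L',np.percentile(L[F&(abs(W)<.14)&(L<.3)],[.5,99.8]))
hsv=cv2.cvtColor(im,cv2.COLOR_BGR2HSV)
print(hsv[190,205],hsv[185,215],hsv[240,250],hsv[182,182],hsv[150,199])
sub=np.zeros(im.shape[:2],bool); sub[140:245,150:262]=1
fl=sub&(hsv[...,1]<75)&(hsv[...,2]>120)
n,lab,st,_=cv2.connectedComponentsWithStats(fl.astype(np.uint8)); k=1+np.argmax(st[1:,4]); mk=(lab==k).astype(np.uint8); print(st[k]); np.save('mk.npy',mk)
v=cv2.resize(im[130:255,140:265],(600,600),interpolation=2); mm=cv2.resize(mk[130:255,140:265],(600,600),interpolation=0)
cn=cv2.findContours(mm,0,1)[0]; cv2.drawContours(v,cn,-1,(0,255,0),1); cv2.imwrite('pics/tray.png',v)
E
```

```text
top tilt 40.13438749248593 h [ 0.23124992 -0.97289438] mouth line L -0.0028275122526494716
W range [-0.15862973  0.15726325] L [0.02572906 0.24818412]
scene tilt 40.42592771380984 h [ 0.22885413 -0.97346073] mouth line L -0.0002653500064334959
W range [-0.15632491  0.15987141] L [0.02855809 0.24936663]
[113  25 206] [111  25 203] [ 17 142 160] [109  21 199] [120   3 159]
[ 173  149   80   89 3689]
```

View pics/tray.png

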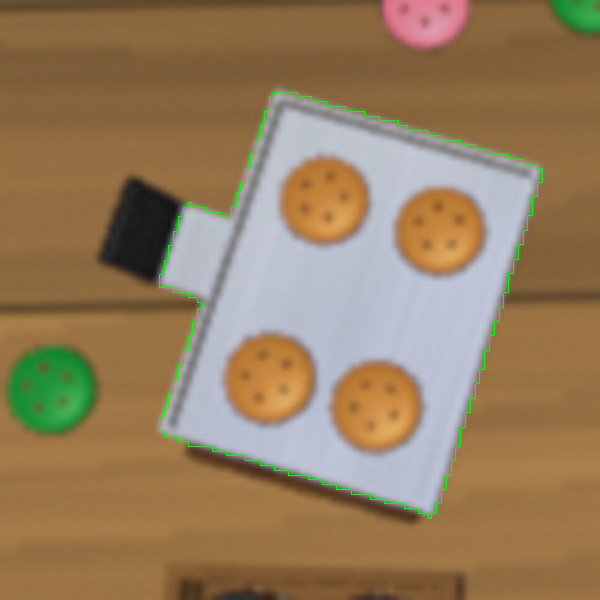

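The crop shows the tray outline with corners (275,93), (541,168), (435,517) and (163,432) and the grip slab at (142,232). All four brown biscuits are on it, and the pink and green discs lie off it.

```bash
cat >> h.py <<'E'
D=np.load('top0.npz'); c=dict(zip(['fx','fy','cx','cy'],D['k']),T=D['T'])
def ray(u,v,z,c=c):
    T=np.array(c['T']); u,v=np.asarray(u,float),np.asarray(v,float)
    dr=np.stack([(u-c['cx'])/c['fx'],-(v-c['cy'])/c['fy'],-np.ones_like(u)],-1)@T[:3,:3].T
    return (T[:3,3]+dr*((z-T[2,3])/dr[...,2])[...,None])[...,:2]
GO=np.array([.5735,-.149]); GX=np.array([.230,-.973]); GX/=np.linalg.norm(GX); GY=np.array([-GX[1],GX[0]])
def g2w(x,y,z): return np.r_[GO+GX*x+GY*y,z]
def toolrot(h,lean):  # tool z down, leaning lean toward heading h; tool y in h plane
    z=np.r_[h*np.sin(lean),-np.cos(lean)]; y=np.r_[h*np.cos(lean),np.sin(lean)]
    return R.from_matrix(np.c_[np.cross(y,z),y,z])
def delta(pt,rot,p0=None,r0=None):
    "row numbers to put TCP at pt with rotation rot from the current pose"
    if p0 is None: p0,r0,_=pose()
    return np.round((r0.inv()*rot).as_rotvec()/.5,3).tolist(),np.round(r0.inv().apply(pt-p0)/.25,3).tolist()
E
python3 - <<'E'
from h import *
k=np.array([[275,93],[541,168],[435,517],[163,432]])/4.8+[140,130]-.4
q=ray(k[:,0],k[:,1],.038); print(np.round(q,4).tolist(),'sides',[np.round(np.linalg.norm(q[i]-q[(i+1)%4]),4) for i in range(4)])
ctr=q.mean(0); h=(q[1]+q[2]-q[0]-q[3]); h/=np.linalg.norm(h); w=q[0]+q[1]-q[2]-q[3]; w/=np.linalg.norm(w); print('ctr',ctr,'h',h,'w perp',[-w[1]*-1,0],w, 'ang h',np.degrees(np.arctan2(*h[::-1])),'from w',np.degrees(np.arctan2(*w[::-1]))-90)
a=np.radians((np.degrees(np.arctan2(*h[::-1]))+np.degrees(np.arctan2(*w[::-1]))-90)/2); h=np.array([np.cos(a),np.sin(a)])
g=np.r_[ctr-h*.1205,.018+.041]; print('grip',g,'h',h)
rot=toolrot(h,np.radians(30)); z=rot.apply([0,0,1])
for R2 in (rot,rot*R.from_euler('z',180,degrees=True)):
  for back in (.10,0): print(back,delta(g-z*(.003+back),R2), g-z*(.003+back))
s=pose()[2]; print(s['joint_pos'],pose()[1].as_matrix())
E
```

```text
[[0.733, 0.23], [0.6863, 0.0817], [0.4943, 0.1424], [0.5433, 0.2896]] sides [np.float64(0.1555), np.float64(0.2014), np.float64(0.1552), np.float64(0.1988)]
ctr [0.61423054 0.18592274] h [-0.30788516 -0.95142353] w perp [np.float64(-0.30039641346314866), 0] [ 0.95381444 -0.30039641] ang h -107.93182639841459 from w -107.48141418349996
grip [0.65087979 0.30071422 0.059     ] h [-0.30414313 -0.95262635]
0.1 ([-0.043, 1.595, -5.969], [-2.227, -0.472, 0.352]) [0.66654316 0.34977448 0.14820062]
0 ([-0.043, 1.595, -5.969], [-2.217, -0.671, 0.698]) [0.651336   0.30214316 0.06159808]
0.1 ([1.044, 0.028, 0.106], [-2.227, -0.472, 0.352]) [0.66654316 0.34977448 0.14820062]
0 ([1.044, 0.028, 0.106], [-2.217, -0.671, 0.698]) [0.651336   0.30214316 0.06159808]
[ 1.31360888e+00  3.53577617e-01  1.63406664e+00 -1.75827832e-06
  1.15521509e+00 -2.39080921e-03] [[-9.67714752e-01  2.52047724e-01 -3.20644027e-04]
 [ 2.52047928e-01  9.67713976e-01 -1.22544643e-03]
 [ 1.42072340e-06 -1.26670025e-03 -9.99999198e-01]]
```

servo_tool(
  series=[
    [[0,0,0],[-1,-0.2,0],-1],
    [[0,0,0],[-1,-0.2,0],-1],
    [[0,0,0],[-1,-0.2,0],-1],
    [[0,0,0],[-1,-0.2,0],-1],
    [[0,0,0],[-1,-0.2,0],-1],
  ],
)

```text
time_s: 0.72
eef_pos: [0.39, 0.4913, 0.2362]
ee_rot: [0.0, 0.129, 0.992, -0.0]
contact_force: [-1.1, 0.5, -0.1]
grip_width: 0.0919
finger_force: 0.0
```

servo_tool(
  series=[
    [[0,0,0],[-1,-0.2,0],-1],
    [[0,0,0],[-1,-0.2,0],-1],
    [[0,0,0],[-1,-0.2,0],-1],
    [[0.5,0,0.1],[-1,-0.2,0],-1],
    [[1,0,0.1],[-1,-0.2,0],-1],
    [[1,0,0.1],[-1,-0.2,0],-1],
    [[1,0,0.1],[-1,-0.2,0],-1],
  ],
)

```text
time_s: 1.6
eef_pos: [0.6148, 0.3841, 0.2333]
ee_rot: [-0.033, 0.146, 0.957, -0.247]
contact_force: [1.0, 0.2, -0.9]
grip_width: 0.092
finger_force: 0.0
```

```bash
cat > t.py <<'E'
from h import *
H=np.array([-.30414,-.95263]); G=np.array([.65088,.30071,.059])
Z180=R.from_euler('z',180,degrees=True)
rot=toolrot(H,np.radians(30))*Z180; z=rot.apply([0,0,1])
E
python3 - <<'E'
from t import *
p,r,s=pose(); print(p,s['joint_pos'],s['time_s'])
print(delta(G-z*.083,rot),delta(G-z*.003,rot))
im,d,c=grab('wrist'); cv2.imwrite('pics/w0.png',im)
np.savez('w0.npz',im=im,d=d,T=c['T'],k=[c['fx'],c['fy'],c['cx'],c['cy']])
E
```

```text
[0.61483932 0.3841074  0.23325208] [ 0.68404184  0.75363009  1.06801589 -0.28126812  1.7382459  -0.57204243] 1.6
([0.042, 0.025, 0.006], [-0.234, 0.102, 0.414]) ([0.042, 0.025, 0.006], [-0.23, 0.095, 0.734])
```

View pics/w0.png

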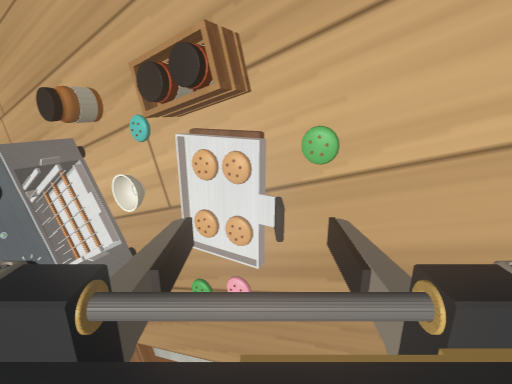

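The wrist view shows the grip slab at (279,218) between the open jaws (tips at about 185 and 335), with the tray and four biscuits to its left. I'll approach along the slab with the fingers partly closed.

servo_tool(
  series=[
    [[0.04,0.025,0.006],[-0.234,0.102,0.2],-0.3],
    [[0.04,0.025,0.006],[-0.234,0.102,0.414],-0.3],
    [[0.04,0.025,0.006],[-0.234,0.102,0.414],-0.3],
    [[0.04,0.025,0.006],[-0.234,0.102,0.414],-0.3],
    [[0.04,0.025,0.006],[-0.234,0.102,0.414],-0.3],
  ],
)

```text
time_s: 2.28
eef_pos: [0.6658, 0.3399, 0.1376]
ee_rot: [-0.037, 0.15, 0.955, -0.252]
contact_force: [-0.3, -0.5, -0.7]
grip_width: 0.0597
finger_force: 0.0
```

```bash
python3 - <<'E'
from t import *
p,r,s=pose(); print(p,s['grip_width'],s['time_s'])
print(delta(G-z*.003,rot))
im,d,c=grab('wrist'); cv2.imwrite('pics/w1.png',im)
E
```

```text
[0.66580745 0.33994821 0.13764485] 0.05968793017420264 2.275
([0.016, 0.008, -0.008], [0.011, 0.009, 0.344])
```

View pics/w1.png

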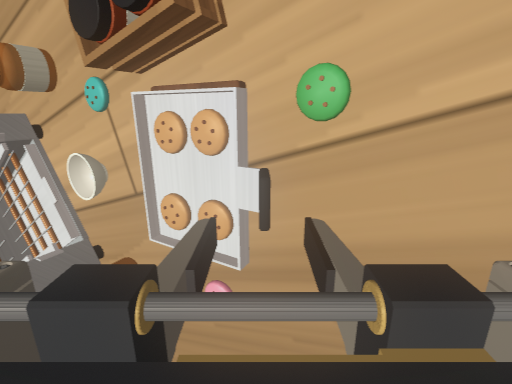

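The slab at (264,198) is centred between the jaws (213 to 308), so I'll go down and close.

servo_tool(
  series=[
    [[0.016,0.008,-0.008],[0.011,0.009,0.17],-0.3],
    [[0.016,0.008,-0.008],[0.011,0.009,0.3],-0.3],
    [[0.016,0.008,-0.008],[0.011,0.009,0.35],-0.3],
    [[0.016,0.008,-0.008],[0.011,0.009,0.35],-0.3],
    [[0.016,0.008,-0.008],[0.011,0.009,0.35],1],
    [[0.016,0.008,-0.008],[0.011,0.009,0.35],1],
    [[0.016,0.008,-0.008],[0.011,0.009,0.35],1],
    [[0.016,0.008,-0.008],[0.011,0.009,0.35],1],
    [[0.016,0.008,-0.008],[0.011,0.009,0.35],1],
    [[0.016,0.008,-0.008],[0.011,0.009,0.35],1],
  ],
)

```text
time_s: 3.58
eef_pos: [0.6499, 0.2997, 0.0567]
ee_rot: [-0.042, 0.149, 0.954, -0.257]
contact_force: [0.1, -1.2, -4.0]
grip_width: 0.01
finger_force: 30.0
```

```bash
python3 - <<'E'
from t import *
p,r,s=pose(); print(p,s['grip_width'],s['finger_force'],s['contact_force'],s['wrist_torque'])
print('err',delta(G-z*.001,rot))
print('lift 90mm world in tool',np.round(r.inv().apply([0,0,.09])/.25,3))
E
```

```text
[0.64986537 0.29968076 0.05665523] 0.009998533320683988 29.990698099136353 [ 0.06194272 -1.24408694 -3.98339843] [ 0.73371724 -0.33897942  0.11517387]
err ([-0.007, -0.006, 0.001], [-0.003, -0.0, -0.015])
lift 90mm world in tool [ 0.001 -0.181 -0.311]
```

servo_tool(
  series=[
    [[0,0,0],[0,-0.01,-0.018],1],
    [[0,0,0],[0,-0.03,-0.05],1],
    [[0,0,0],[0,-0.055,-0.095],1],
    [[0,0,0],[0,-0.08,-0.14],1],
    [[0,0,0],[0,-0.105,-0.185],1],
    [[0,0,0],[0,-0.13,-0.23],1],
    [[0,0,0],[0,-0.155,-0.27],1],
    [[0,0,0],[0,-0.172,-0.297],1],
    [[0,0,0],[0,-0.18,-0.311],1],
    [[0,0,0],[0,-0.18,-0.311],1],
  ],
)

```text
time_s: 4.82
eef_pos: [0.6503, 0.2997, 0.1471]
ee_rot: [-0.041, 0.149, 0.954, -0.257]
contact_force: [0.2, -0.0, -4.6]
grip_width: 0.0102
finger_force: 30.0
```

```bash
cat > chk.py <<'E'
from t import *
import sys
p,r,s=pose(); gp=p+r.apply([0,0,.001]); print(p,s['grip_width'],s['contact_force'],s['time_s'])
# tray frame from tool: tray z etc. if rigid
h=r.apply([0,-1,0])[:2]; h/=np.linalg.norm(h)
im,d,c=grab('top'); P=cloud(d,c); hsv=cv2.cvtColor(im,cv2.COLOR_BGR2HSV)
L=(P[...,:2]-gp[:2])@h; W=(P[...,:2]-gp[:2])@np.array([-h[1],h[0]])
f=(L>.05)&(L<.19)&(abs(W)<.09)&(P[...,2]>.05)&(hsv[...,1]<60)&(hsv[...,2]>120)&(abs(P[...,2]-gp[2]+.041)<.05)
A=np.c_[L[f],W[f],np.ones(f.sum())]; z=P[...,2][f]; k=np.ones(len(z),bool)
for _ in range(4): co=np.linalg.lstsq(A[k],z[k],rcond=None)[0]; k=abs(A@co-z)<.004
print('n',k.sum(),'pitch slope (deg, + up into)',np.degrees(co[0]),'roll deg',np.degrees(co[1]),'floor z at origin',co@[.1205,0,1],'expected',gp[2]-.041+.003)
b=(hsv[...,1]>120)&(hsv[...,0]<22)&f.any()&(L>0.02)&(L<.22)&(abs(W)<.12)&(P[...,2]>gp[2]-.05)
n,lab,st,ce=cv2.connectedComponentsWithStats(b.astype(np.uint8)); print('biscuits',[(np.round([np.median(L[lab==i]),np.median(W[lab==i])],3).tolist(),int(st[i,4])) for i in range(1,n) if st[i,4]>60])
if len(sys.argv)>1: cv2.imwrite(f'pics/{sys.argv[1]}.png',cv2.resize(im,(800,600)))
E
python3 chk.py
```

```text
[0.65029171 0.29968563 0.14708367] 0.010207152864853061 [ 0.18209978 -0.03555311 -4.63017562] 4.825
n 2742 pitch slope (deg, + up into) 0.0859512245590191 roll deg -0.11264686310124562 floor z at origin 0.11165693253453 expected 0.10821969375943669
biscuits [([0.086, 0.051], 282), ([0.153, 0.052], 283), ([0.089, -0.054], 293), ([0.15, -0.051], 302)]
```

The tray is level in the grip, at 0.1° in both axes, and all four biscuits are on it. Next I turn and shift it in front of the mouth.

```bash
cat > w.py <<'E'
from t import *
OFF=.1192; DZ=.0386
def tcp(gx,gy,zb,h=GX): o=GO+GX*gx+GY*gy; return np.r_[o-h*OFF,zb+DZ]
def trot(h=GX): return toolrot(h,np.radians(30))*Z180
E
python3 - <<'E'
from w import *
p,r,s=pose(); a0=np.arctan2(*H[::-1]); a1=np.arctan2(*GX[::-1])
am=(a0+a1)/2; hm=np.array([np.cos(am),np.sin(am)])
o=p[:2]+H*OFF; oe=GO-GX*.26; om=(o+oe)/2
mid=np.r_[om-hm*OFF,.105+DZ]; e=tcp(-.26,0,.1)
print('mid',delta(mid,trot(hm)),mid); print('end from mid',delta(e,trot(),mid,trot(hm)),e)
Q=np.load('scene0.npz'); cs=dict(zip(['fx','fy','cx','cy'],Q['k']),T=Q['T']); P=cloud(Q['d'],cs).reshape(-1,3)
for nm,cen,zz in(('bottle',(.741,-.07),(.2,.25)),('jar',(.373,-.097),(.06,.1)),('bowl',(.567,-.044),(.02,.04))):
    k=(np.linalg.norm(P[:,:2]-cen,axis=1)<.06)&(P[:,2]>zz[0])&(P[:,2]<zz[1]); q=P[k]; b=np.percentile(q[:,:2],[3,97],axis=0) if k.any() else None; print(nm,k.sum(),b.tolist() if b is not None else '', [((b.mean(0)-GO)@GX).round(3),((b.mean(0)-GO)@GY).round(3)] if b is not None else '')
E
```

```text
mid ([-0.008, -0.278, -0.467], [0.268, -0.196, 0.13]) [0.5683906 0.2641684 0.1436   ]
end from mid ([0.0, -0.271, -0.469], [0.321, -0.154, 0.112]) [0.48626782 0.22003006 0.1386    ]
bottle 215 [[0.7517913715204521, -0.06334703816199377], [0.7685885118853303, -0.04364044701143951]] [np.float64(-0.05), np.float64(0.204)]
jar 395 [[0.34677379882702886, -0.12664146837697024], [0.40244878795343225, -0.07170756427414383]] [np.float64(-0.094), np.float64(-0.182)]
bowl 302 [[0.5325472737697694, -0.08147634497296725], [0.6061331611124448, -0.00959460096904041]] [np.float64(-0.102), np.float64(0.02)]
```

servo_tool(
  series=[
    [[0,-0.02,-0.03],[0.02,-0.014,0.009],1],
    [[0,-0.06,-0.1],[0.057,-0.042,0.028],1],
    [[0,-0.11,-0.19],[0.109,-0.08,0.053],1],
    [[0,-0.165,-0.28],[0.161,-0.118,0.078],1],
    [[0,-0.22,-0.37],[0.212,-0.155,0.103],1],
    [[0,-0.26,-0.44],[0.25,-0.184,0.122],1],
    [[0,-0.278,-0.467],[0.268,-0.196,0.13],1],
  ],
)

```text
time_s: 5.75
eef_pos: [0.5674, 0.2639, 0.1437]
ee_rot: [-0.005, 0.018, 0.965, -0.261]
contact_force: [0.1, 0.3, -3.6]
grip_width: 0.01
finger_force: 30.0
```

servo_tool(
  series=[
    [[0,-0.02,-0.03],[0.023,-0.011,0.008],1],
    [[0,-0.06,-0.1],[0.07,-0.033,0.024],1],
    [[0,-0.11,-0.19],[0.13,-0.063,0.045],1],
    [[0,-0.165,-0.28],[0.193,-0.092,0.067],1],
    [[0,-0.22,-0.37],[0.255,-0.122,0.089],1],
    [[0,-0.26,-0.44],[0.3,-0.145,0.105],1],
    [[0,-0.271,-0.469],[0.321,-0.154,0.112],1],
    [[0,-0.271,-0.469],[0.321,-0.154,0.112],1],
  ],
)

```text
time_s: 6.75
eef_pos: [0.4867, 0.2201, 0.1391]
ee_rot: [0.03, -0.112, 0.959, -0.259]
contact_force: [-0.1, 0.7, -4.4]
grip_width: 0.01
finger_force: 30.0
```

```bash
python3 chk.py; python3 - <<'E'
from w import *
print(pose()[2]['joint_pos'],delta(tcp(-.26,0,.1),trot()))
print('B',delta(tcp(-.12,0,.081),trot()))
# measure tray pose in top picture: bright low-sat mask -> rect at rim height
im,d,c=grab('top'); P=cloud(d,c); np.savez('top1.npz',im=im,d=d)
hsv=cv2.cvtColor(im,cv2.COLOR_BGR2HSV); L=(P[...,:2]-GO)@GX; W=(P[...,:2]-GO)@GY
f=((L>-.35)&(L<-.15)&(abs(W)<.13)&(P[...,2]>.085)&(P[...,2]<.14)).astype(np.uint8)
f=cv2.morphologyEx(f,cv2.MORPH_CLOSE,np.ones((5,5)))
rim=(f>0)&(P[...,2]>.112)
q=np.c_[L[rim],W[rim]]; print('rim L',np.percentile(q[:,0],[1,99]),'W',np.percentile(q[:,1],[1,99]))
for lo,hi in((-.33,-.27),(-.26,-.19)):
    k=(q[:,0]>lo)&(q[:,0]<hi); print(lo,np.percentile(q[k,1],[2,98]))
cv2.imwrite('pics/t1.png',cv2.resize(im,(800,600)))
E
```

```text
[0.48666883 0.22008045 0.13910317] 0.009989058161487048 [-0.12861698  0.67526259 -4.43519424] 6.75
n 2858 pitch slope (deg, + up into) 0.08265955341246171 roll deg -0.06503155405501813 floor z at origin 0.10375336711890157 expected 0.10023887340788942
biscuits [([0.152, 0.053], 293), ([0.085, 0.051], 296), ([0.148, -0.051], 310), ([0.087, -0.053], 317)]
[ 0.70778637  0.4706537   1.81901014 -0.50825196  1.1638003  -0.81638531] ([-0.006, -0.0, 0.0], [0.003, 0.001, 0.002])
B ([-0.006, -0.0, 0.0], [0.003, -0.445, 0.349])
rim L [-0.34771018 -0.18375238] W [-0.09677236  0.10188436]
-0.33 [-0.0960578   0.10118236]
-0.26 [-0.09618459  0.10130573]
```

View pics/t1.png

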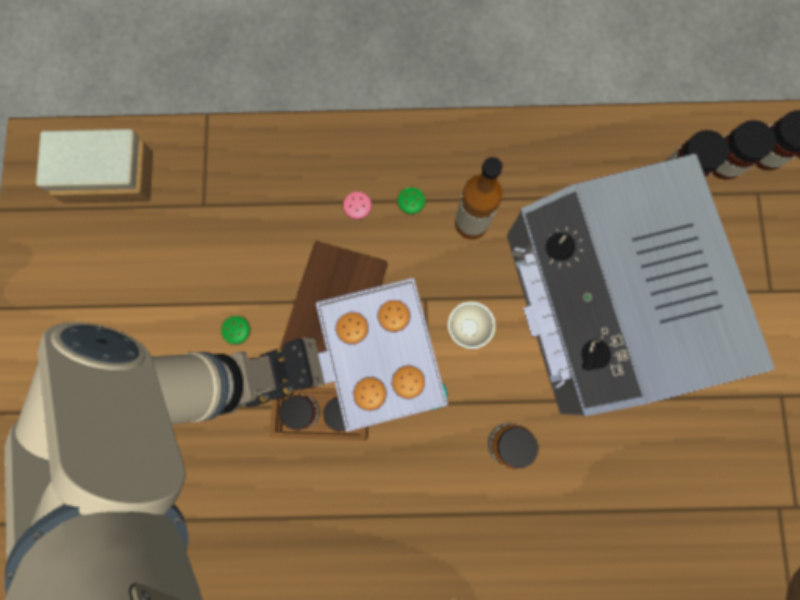

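The top view shows the tray with its four biscuits (395,316), (352,328), (408,382), (370,393) in line with the mouth, the bowl at (471,325) lower than the tray's path, and bottle and jar well clear. The tray looks about 2.5 mm left of centre, so I correct that on the way to the mouth.

servo_tool(
  series=[
    [[0,0,0],[0.002,-0.018,0.014],1],
    [[0,0,0],[0.006,-0.06,0.047],1],
    [[0,0,0],[0.01,-0.12,0.094],1],
    [[0,0,0],[0.012,-0.185,0.145],1],
    [[0,0,0],[0.013,-0.25,0.196],1],
    [[0,0,0],[0.013,-0.315,0.247],1],
    [[0,0,0],[0.013,-0.375,0.294],1],
    [[0,0,0],[0.013,-0.42,0.33],1],
    [[0,0,0],[0.013,-0.445,0.349],1],
    [[0,0,0],[0.013,-0.445,0.349],1],
  ],
)

```text
time_s: 8.1
eef_pos: [0.5157, 0.0826, 0.1195]
ee_rot: [0.03, -0.112, 0.959, -0.259]
contact_force: [-0.2, -0.5, -4.1]
grip_width: 0.0096
finger_force: 30.0
```

```bash
python3 chk.py; python3 - <<'E'
from w import *
p,r,s=pose(); o=p[:2]+GX*OFF-GO; print('tray gx,gy,zb',o@GX,o@GY,p[2]-DZ)
for n in('wrist','top','scene'):
    im,d,c=grab(n); np.savez(n+'2.npz',im=im,d=d,T=c['T'],k=[c['fx'],c['fy'],c['cx'],c['cy']])
    P=cloud(d,c); L=(P[...,:2]-GO)@GX; W=(P[...,:2]-GO)@GY
    a=(L>-.19)&(L<-.05)&(abs(W)<.125)&(P[...,2]>.088)&(P[...,2]<.108); print(n,'tray rim W',np.percentile(W[a],[.5,2,98,99.5]).round(4) if a.any() else '')
    for zl,zh in((.085,.13),):
      b=(L>-.012)&(L<.15)&(abs(W)<.15)&(P[...,2]>zl)&(P[...,2]<zh); h=np.histogram(W[b],np.arange(-.15,.151,.005))[0]; print('chamber W hist',h.tolist())
im=np.load('wrist2.npz')['im']; cv2.imwrite('pics/w2.png',cv2.resize(im,(800,600)))
E
```

```text
[0.51568108 0.08261257 0.11950069] 0.00963700977142432 [-0.15767924 -0.50156716 -4.09172081] 8.1
n 2688 pitch slope (deg, + up into) 0.15006753781348295 roll deg -0.04941890040492488 floor z at origin 0.08413600300831042 expected 0.0806364427146479
biscuits [([0.15, 0.053], 275), ([0.084, 0.051], 283), ([0.147, -0.051], 293), ([0.086, -0.053], 296)]
tray gx,gy,zb -0.11990182894480764 -0.0028280710773555436 0.08094522158684098
wrist tray rim W [-0.1008 -0.1001  0.0956  0.0965]
chamber W hist [338, 328, 326, 324, 312, 316, 267, 233, 514, 248, 217, 71, 0, 0, 0, 0, 0, 67, 1, 0, 0, 0, 0, 66, 0, 0, 0, 0, 0, 66, 0, 0, 0, 0, 0, 69, 1, 0, 0, 0, 0, 75, 0, 0, 0, 0, 0, 76, 241, 161, 1248, 231, 95, 68, 79, 57, 34, 13, 0, 0]
top tray rim W [-0.1004 -0.0995  0.0977  0.0988]
chamber W hist [15, 11, 11, 11, 11, 11, 10, 16, 17, 3, 2, 0, 0, 0, 0, 0, 0, 0, 0, 0, 0, 0, 0, 0, 0, 0, 0, 0, 0, 0, 0, 0, 0, 0, 0, 0, 0, 0, 0, 0, 0, 0, 0, 0, 0, 0, 0, 0, 2, 1, 22, 21, 12, 9, 9, 11, 8, 11, 10, 10]
scene tray rim W [-0.1016 -0.0997  0.1007  0.1016]
chamber W hist [8, 6, 6, 8, 5, 8, 3, 21, 71, 27, 5, 4, 0, 0, 0, 0, 0, 0, 0, 0, 0, 0, 0, 0, 0, 0, 0, 0, 0, 0, 0, 0, 0, 0, 0, 0, 1, 0, 0, 0, 0, 0, 0, 0, 0, 0, 0, 0, 0, 0, 0, 0, 0, 11, 6, 10, 6, 6, 5, 8]
```

View pics/w2.png

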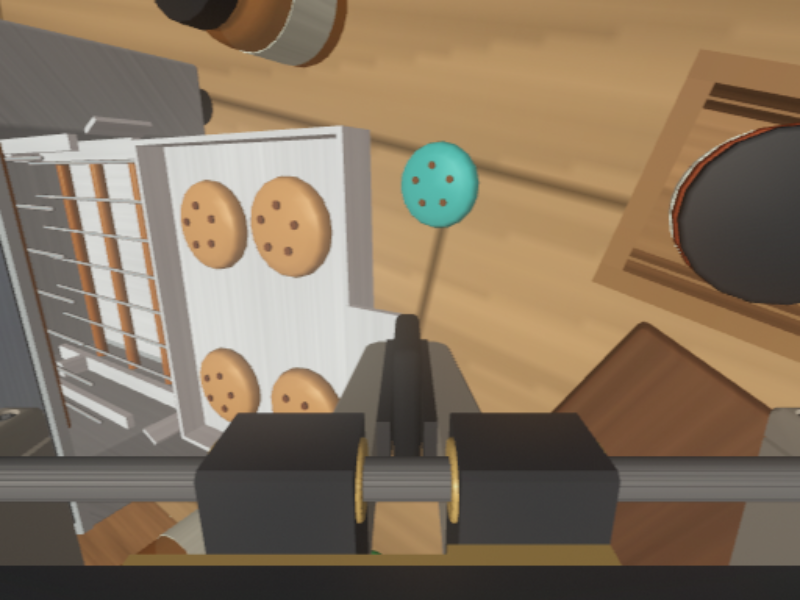

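The wrist view shows the tray's front edge (165,150 to 190,445) facing the rack. The rack bars give a chamber centre of W ≈ -2.5 mm and the tray sits at -2.2 mm in the same view, so it's aligned to enter.

servo_tool(
  series=[
    [[0,0,0],[0,-0.015,0.009],1],
    [[0,0,0],[0,-0.05,0.029],1],
    [[0,0,0],[0,-0.095,0.055],1],
    [[0,0,0],[0,-0.14,0.081],1],
    [[0,0,0],[0,-0.185,0.107],1],
    [[0,0,0],[0,-0.23,0.133],1],
    [[0,0,0],[0,-0.27,0.156],1],
    [[0,0,0],[0,-0.3,0.173],1],
    [[0,0,0],[0,-0.3,0.173],1],
  ],
)

```text
time_s: 9.43
eef_pos: [0.5356, -0.0019, 0.1199]
ee_rot: [0.03, -0.112, 0.959, -0.259]
contact_force: [-0.2, 0.0, -4.7]
grip_width: 0.0101
finger_force: 30.0
```

```bash
python3 - <<'E'
from w import *
p,r,s=pose(); o=p[:2]+GX*OFF-GO; print('tray gx,gy,zb',o@GX,o@GY,p[2]-DZ,s['contact_force'],s['wrist_torque'],s['grip_width'])
E
```

```text
tray gx,gy,zb -0.032694394233112566 -0.0030711863071549526 0.08127328694848313 [-0.23319384  0.04599364 -4.65746469] [1.02354208 0.21819447 0.01448543] 0.010100471544269058
```

servo_tool(
  series=[
    [[0,0,0],[0,-0.015,0.009],1],
    [[0,0,0],[0,-0.05,0.029],1],
    [[0,0,0],[0,-0.095,0.055],1],
    [[0,0,0],[0,-0.14,0.081],1],
    [[0,0,0],[0,-0.185,0.107],1],
    [[0,0,0],[0,-0.23,0.133],1],
    [[0,0,0],[0,-0.27,0.156],1],
    [[0,0,0],[0,-0.3,0.173],1],
    [[0,0,0],[0,-0.3,0.173],1],
  ],
)

```text
time_s: 10.55
eef_pos: [0.5556, -0.0861, 0.1202]
ee_rot: [0.03, -0.112, 0.959, -0.259]
contact_force: [0.7, -0.2, -4.2]
grip_width: 0.0098
finger_force: 30.0
```

```bash
python3 - <<'E'
from w import *
p,r,s=pose(); o=p[:2]+GX*OFF-GO; print('tray gx,gy,zb',o@GX,o@GY,p[2]-DZ,s['contact_force'],s['wrist_torque'],s['grip_width'])
E
```

```text
tray gx,gy,zb 0.053886816830881167 -0.003001143819829591 0.08164324639833198 [ 0.66712662 -0.16851131 -4.20157025] [0.99037787 0.22973238 0.0069479 ] 0.009824879863308753
```

servo_tool(
  series=[
    [[0,0,0],[0,0.006,0.01],1],
    [[0,0,0],[0,0.012,0.021],1],
    [[0,0,0],[0,0.012,0.021],1],
    [[0,0,0],[0,-0.008,0.033],1],
    [[0,0,0],[0,-0.028,0.045],1],
    [[0,0,0],[0,-0.043,0.053],1],
    [[0,0,0],[0,-0.05,0.057],1],
    [[0,0,0],[0,-0.05,0.057],1],
  ],
)

```text
time_s: 11.55
eef_pos: [0.5597, -0.1032, 0.1142]
ee_rot: [0.03, -0.112, 0.959, -0.259]
contact_force: [-0.3, 0.8, -4.2]
grip_width: 0.0099
finger_force: 30.0
```

```bash
cat > st.py <<'E'
from w import *
p,r,s=pose(); o=p[:2]+GX*OFF-GO; print('tray gx,gy,zb',o@GX,o@GY,p[2]-DZ,s['contact_force'],s['wrist_torque'],s['grip_width'],s['time_s'])
E
python3 st.py
```

```text
tray gx,gy,zb 0.07148740045135928 -0.00292213699484801 0.07563520277546973 [-0.34834486  0.79320287 -4.23265328] [1.01215195 0.22491431 0.03905897] 0.00993867166522332 11.55
```

servo_tool(
  series=[
    [[0,0,0],[0,0.003,0.006],1],
    [[0,0,0],[0,0.003,0.006],1],
    [[0,0,0],[0,-0.002,0.009],1],
    [[0,0,0],[0,-0.007,0.012],1],
    [[0,0,0],[0,-0.011,0.014],1],
    [[0,0,0],[0,-0.011,0.014],1],
  ],
)

```text
time_s: 12.3
eef_pos: [0.561, -0.1048, 0.1132]
ee_rot: [0.031, -0.112, 0.959, -0.258]
contact_force: [-8.1, 21.0, 12.7]
grip_width: 0.0096
finger_force: 30.0
```

```bash
python3 st.py
```

```text
tray gx,gy,zb 0.07330872614210951 -0.0019806091954579653 0.0745616660443896 [-8.14866534 21.01219256 12.67195713] [ 1.91110566  1.12400769 -0.46888363] 0.009647754709551138 12.3
```

The tray is against the stops, with 22 N resisting the push, and its weight is on the runners. I'll open and withdraw along the slab.

servo_tool(
  series=[
    [[0,0,0],[0,0,0],0.3],
    [[0,0,0],[0,0,0],0.3],
    [[0,0,0],[0,0,0],0.3],
    [[0,0,0],[0,0,0],0.3],
    [[0,0,0],[0,0,-0.05],0.3],
    [[0,0,0],[0,0,-0.15],0.3],
    [[0,0,0],[0,0,-0.3],0.3],
    [[0,0,0],[0,0,-0.5],0.3],
    [[0,0,0],[0,0,-0.7],0.3],
    [[0,0,0],[0,0,-0.7],0.3],
  ],
)

```text
time_s: 13.55
eef_pos: [0.5421, -0.0193, 0.2677]
ee_rot: [0.033, -0.112, 0.959, -0.258]
contact_force: [0.1, -1.0, -1.5]
grip_width: 0.0321
finger_force: 0.0
```

```bash
python3 - <<'E'
from w import *
p,r,s=pose(); print(p,s['contact_force'],s['grip_width'],s['joint_pos'])
k=lambda n:grab(n)
im,d,c=grab('wrist'); np.savez('wrist3.npz',im=im,d=d,T=c['T'],k=[c['fx'],c['fy'],c['cx'],c['cy']]); it,dt,ct=grab('top'); np.savez('top3.npz',im=it,d=dt)
P=cloud(dt,ct); L=(P[...,:2]-GO)@GX; W=(P[...,:2]-GO)@GY; hsv=cv2.cvtColor(it,cv2.COLOR_BGR2HSV)
m=(abs(W)<.035)&(L>-.09)&(L<-.03)&(hsv[...,2]<55)&(P[...,2]>.08); print('slab L',np.percentile(L[m],[2,50,98]),'W',np.percentile(W[m],[2,98]),np.percentile(P[...,2][m],[2,98]))
cv2.imwrite('pics/w3.png',np.hstack([cv2.resize(im,(400,300)),cv2.resize(it[140:290,312:512],(400,300),interpolation=2)]))
E
```

```text
[ 0.54207929 -0.01932769  0.2677242 ] [ 0.12254359 -1.03824332 -1.51846757] 0.03207295458485109 [ 0.27925679  0.20823677  1.86777566 -0.58107788  1.15597192 -1.26039797]
slab L [-0.05655604 -0.04948497 -0.0378845 ] W [-0.02212577 -0.01367719] [0.10850638 0.13206072]
```

View pics/w3.png

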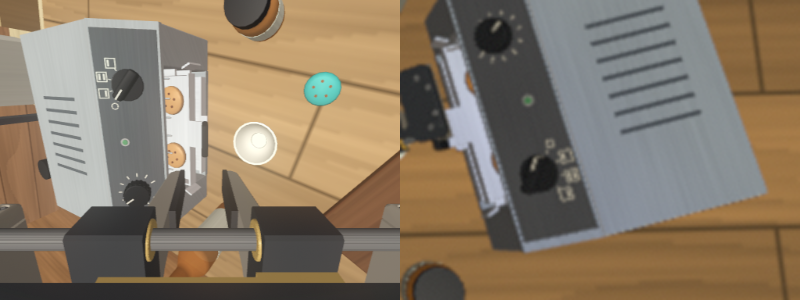

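The left half is the wrist view: tray inside with biscuits visible at (174,100) and (176,153), and the grip at (205,146). The right half is the top view, where the selector pointer appears to aim at the ring mark. I'll measure the knob's centre and pointer numerically.

```bash
cat > k.py <<'E'
from w import *
th=np.radians(40); N=np.r_[-GX*np.sin(th),np.cos(th)]; U=np.r_[GX*np.cos(th),np.sin(th)]; V=np.r_[GY,0]; M0=np.r_[GO,.155]
def uv2panel(shape,c,hh):
    "panel coords (u,v) of every pixel's ray at height hh above panel"
    T=np.array(c['T']); v,u=np.mgrid[:shape[0],:shape[1]]
    dr=np.stack([(u-c['cx'])/c['fx'],-(v-c['cy'])/c['fy'],-np.ones(u.shape)],-1)@T[:3,:3].T
    t=((M0+N*hh-T[:3,3])@N)/(dr@N); p=T[:3,3]+dr*t[...,None]-M0; return p@U,p@V
def knob(im,d,c,tag=''):
    g=im.max(-1).astype(int); P=cloud(d,c)-M0; hN=P@N; a=P@U; b=P@V
    near=(abs(b+.08)<.03)&(abs(a-.045)<.035)
    for lo,hi in((.004,.012),(.024,.036)):
        k=near&(hN>lo)&(hN<hi)
        if k.sum()<8: continue
        q=np.c_[a[k],b[k]]*1000; r=cv2.minAreaRect(q.astype(np.float32))
        w=np.linalg.svd(q-q.mean(0))[2][0]; print(tag,'h',lo,'n',k.sum(),'mean u,v',q.mean(0).round(1),'rect',np.round(r[0],1),np.round(r[1],1),'axis left-of-up deg',np.degrees(np.arctan2(w[1],w[0])).round(1))
    k=near&(hN>.02)&(g>110)
    if k.sum()>2:
        A,B=uv2panel(im.shape,c,.032); q=np.c_[A[k],B[k]]*1000; w=np.linalg.svd(q-q.mean(0))[2][0]; print(tag,'white n',k.sum(),'mean',q.mean(0).round(1),'ang',np.degrees(np.arctan2(w[1],w[0])).round(1),'px',np.argwhere(k).mean(0).round())
E
python3 - <<'E'
from k import *
for n in('wrist3','wrist2','scene0'):
    Q=np.load(n+'.npz'); knob(Q['im'],Q['d'],dict(zip(['fx','fy','cx','cy'],Q['k']),T=Q['T']),n)
for n in('top0','top3'): Q=np.load(n+'.npz'); knob(Q['im'],Q['d'],c,n)
E
```

```text
wrist3 h 0.004 n 755 mean u,v [ 43.1 -80.8] rect [ 45.2 -79.7] [57.8 68.3] axis left-of-up deg 149.8
wrist3 h 0.024 n 643 mean u,v [ 42.6 -81.4] rect [ 43.4 -81.2] [42.  13.1] axis left-of-up deg 53.4
wrist3 white n 51 mean [ 52.  -70.5] ang 54.4 px [120. 151.]
scene0 h 0.004 n 85 mean u,v [ 45.  -72.7] rect [ 49.7 -79.1] [39.9 45.8] axis left-of-up deg -165.9
scene0 h 0.024 n 64 mean u,v [ 46.8 -76.5] rect [ 46.5 -79.2] [39.9 13.9] axis left-of-up deg -128.4
top0 h 0.004 n 161 mean u,v [ 50.9 -82.2] rect [ 49.2 -77.2] [64.9 55.6] axis left-of-up deg 134.4
top0 h 0.024 n 132 mean u,v [ 46.7 -81. ] rect [ 45.8 -80.7] [41.7 13.4] axis left-of-up deg -126.8
top0 white n 6 mean [ 53.2 -70. ] ang -122.7 px [222. 378.]
top3 h 0.004 n 154 mean u,v [ 50.7 -82.8] rect [ 48.1 -84.7] [56.9 62.3] axis left-of-up deg -34.9
top3 h 0.024 n 132 mean u,v [ 46.9 -80.9] rect [ 45.8 -81. ] [42.3 13.3] axis left-of-up deg -126.9
top3 white n 2364 mean [-706.3 -104.1] ang -177.9 px [290. 170.]
```

The selector is at 0: the bar lies 53.4° left of up-slope and the white mark at 54.4°. It needs two clicks clockwise.

```bash
cat >> k.py <<'E'
KC=(.0442,-.0812)
def krot(left_deg):  # tool x opposite the pointer
    a=np.radians(left_deg); x=-(np.cos(a)*U+np.sin(a)*V); z=-N; return R.from_matrix(np.c_[x,np.cross(z,x),z])
def kpt(h,kc=KC): return M0+U*kc[0]+V*kc[1]+N*(h+.003)
E
python3 - <<'E'
from k import *
print(delta(kpt(.11),krot(54)),kpt(.11),pose()[0])
E
```

```text
([0.331, -0.106, 1.256], [0.314, -0.334, 0.168]) [ 0.48555764 -0.12994358  0.26997423] [ 0.54041449 -0.02096998  0.26421028]
```

servo_tool(
  series=[
    [[0.06,-0.02,0.25],[0.08,-0.084,0],0.0],
    [[0.13,-0.04,0.5],[0.157,-0.167,0.06],0.0],
    [[0.2,-0.06,0.75],[0.235,-0.25,0.12],0.0],
    [[0.26,-0.08,1],[0.314,-0.334,0.168],0.0],
    [[0.26,-0.08,1],[0.314,-0.334,0.168],0.0],
    [[0.26,-0.08,1],[0.314,-0.334,0.168],0.0],
  ],
)

```text
time_s: 14.4
eef_pos: [0.4857, -0.1301, 0.2691]
ee_rot: [0.118, 0.125, 0.938, -0.302]
contact_force: [0.3, -0.1, 0.0]
grip_width: 0.0457
finger_force: 0.0
```

```bash
python3 - <<'E'
from k import *
p,r,s=pose();print(p,s['joint_pos'],s['grip_width'])
print(delta(kpt(.11),krot(54)),delta(kpt(.08),krot(54)))
E
```

```text
[ 0.48574062 -0.13010132  0.26906262] [ 0.15790278  0.11201483  2.04739942 -0.77179752  1.06956177 -0.73322014] 0.04574748850249521
([0.069, -0.031, 0.26], [-0.0, -0.002, -0.003]) ([0.069, -0.031, 0.26], [-0.002, -0.006, 0.117])
```

servo_tool(
  series=[
    [[0.069,-0.031,0.26],[0,-0.003,0.05],0.0],
    [[0.069,-0.031,0.26],[-0.002,-0.006,0.117],0.0],
    [[0.069,-0.031,0.26],[-0.002,-0.006,0.117],0.0],
    [[0.069,-0.031,0.26],[-0.002,-0.006,0.117],0.0],
  ],
)

```text
time_s: 14.9
eef_pos: [0.4901, -0.1489, 0.2476]
ee_rot: [0.143, 0.185, 0.921, -0.311]
contact_force: [-1.0, -0.7, -0.4]
grip_width: 0.0459
finger_force: 0.0
```

```bash
python3 - <<'E'
from k import *
p,r,s=pose()
im,d,c=grab('wrist'); knob(im,d,c,'w4'); np.savez('wrist4.npz',im=im,d=d,T=c['T'],k=[c['fx'],c['fy'],c['cx'],c['cy']])
print(delta(kpt(.08),krot(54)),delta(kpt(.029),krot(54)),s['contact_force'])
E
```

```text
w4 h 0.004 n 1058 mean u,v [ 42.7 -82.9] rect [ 44.4 -84.9] [66.9 48.6] axis left-of-up deg -33.3
w4 h 0.024 n 805 mean u,v [ 42.4 -82.6] rect [ 43.2 -81.3] [41.6 12.2] axis left-of-up deg 54.0
w4 white n 3697 mean [93.5 18.1] ang -35.0 px [328. 280.]
([-0.0, 0.002, -0.002], [0.002, 0.002, 0.002]) ([-0.0, 0.002, -0.002], [0.002, 0.002, 0.206]) [-0.9673083  -0.65507299 -0.38225891]
```

servo_tool(
  series=[
    [[0,0,0],[0.002,0.002,0.08],0.0],
    [[0,0,0],[0.002,0.002,0.16],0.0],
    [[0,0,0],[0.002,0.002,0.2],0.0],
    [[0,0,0],[0.002,0.002,0.204],0.0],
    [[0,0,0],[0.002,0.002,0.204],1],
    [[0,0,0],[0.002,0.002,0.204],1],
    [[0,0,0],[0.002,0.002,0.204],1],
    [[0,0,0],[0.002,0.002,0.204],1],
    [[0,0,0],[0.002,0.002,0.204],1],
  ],
)

```text
time_s: 16.08
eef_pos: [0.4972, -0.1806, 0.2085]
ee_rot: [0.143, 0.186, 0.921, -0.311]
contact_force: [-1.8, 0.1, 5.3]
grip_width: 0.0127
finger_force: 30.0
```

```bash
python3 - <<'E'
from k import *
p,r,s=pose(); print(s['contact_force'],s['wrist_torque'],s['grip_width'],s['finger_force'],s['joint_pos'])
print(delta(kpt(.029),krot(54)),'end',delta(kpt(.029,(.0434,-.0812)),krot(-18)))
E
```

```text
[-1.76194554  0.07828183  5.29953536] [-0.21526835  0.23158346 -0.25245796] 0.012685779232412807 29.999409019947052 [ 0.06572918  0.22690258  2.09758301 -0.91916503  0.9254878  -0.48890196]
([-0.003, 0.003, -0.005], [-0.0, 0.002, 0.002]) end ([-0.001, 0.004, 2.509], [0.002, 0.004, 0.002])
```

servo_tool(
  series=[
    [[0,0,0.2],[0,0,0],1],
    [[0,0,0.4],[0,0,0],1],
    [[0,0,0.6],[0,0,0],1],
    [[0,0,0.8],[0,0,0],1],
    [[0,0,1],[0,0,0],1],
    [[0,0,1],[0,0,0],1],
  ],
)

```text
time_s: 16.82
eef_pos: [0.4976, -0.1802, 0.2083]
ee_rot: [0.216, 0.408, 0.846, -0.266]
contact_force: [-1.0, 2.7, 4.9]
grip_width: 0.0127
finger_force: 30.0
```

servo_tool(
  series=[
    [[0,0,0.2],[0,0,0],1],
    [[0,0,0.4],[0,0,0],1],
    [[0,0,0.6],[0,0,0],1],
    [[0,0,0.8],[0,0,0],1],
    [[0,0,1],[0,0,0],1],
    [[0,0,1],[0,0,0],1],
  ],
)

```text
time_s: 17.58
eef_pos: [0.4981, -0.18, 0.2083]
ee_rot: [0.275, 0.603, 0.72, -0.204]
contact_force: [1.1, 3.5, 3.3]
grip_width: 0.0129
finger_force: 30.0
```

```bash
python3 - <<'E'
from k import *
p,r,s=pose(); print(s['contact_force'],s['wrist_torque'],s['grip_width'],s['finger_force'],s['joint_pos'])
print('end',delta(kpt(.029),krot(-18)))
E
```

```text
[1.08251759 3.53840532 3.29316752] [ 0.31547803 -0.22503022  0.19328869] 0.01293500384612229 29.99945819377899 [ 0.06595659  0.22738416  2.09707089 -0.91898876  0.9234408   0.50845324]
end ([0.005, 0.001, 0.514], [-0.001, -0.003, 0.002])
```

servo_tool(
  series=[
    [[0,0,0.2],[0,0,0],1],
    [[0,0,0.4],[0,0,0],1],
    [[0,0,0.52],[0,0,0],1],
    [[0,0,0.52],[0,0,0],1],
    [[0,0,0.52],[0,0,0],1],
  ],
)

```text
time_s: 18.2
eef_pos: [0.4983, -0.18, 0.2083]
ee_rot: [0.299, 0.691, 0.636, -0.166]
contact_force: [4.4, 4.2, 2.8]
grip_width: 0.0125
finger_force: 30.0
```

servo_tool(
  series=[
    [[0,0,0],[0,0,0],0],
    [[0,0,0],[0,0,0],0],
    [[0,0,0],[0,0,0],0],
    [[0,0,0],[0,0,-0.08],0],
    [[0,0,0],[0,0,-0.25],0],
    [[0,0,0],[0,0,-0.45],0],
    [[0,0,0],[0,0,-0.6],0],
    [[0,0,0],[0,0,-0.6],0],
  ],
)

```text
time_s: 19.2
eef_pos: [0.4759, -0.0852, 0.3246]
ee_rot: [0.3, 0.692, 0.635, -0.165]
contact_force: [0.7, -0.2, -0.6]
grip_width: 0.0458
finger_force: 0.0
```

```bash
python3 - <<'E'
from k import *
p,r,s=pose(); print(p,s['contact_force'],s['time_s'],s['grip_width'])
W,d,c=grab('wrist'); knob(W,d,c,'wrist'); P=cloud(d,c); 
S,d2,c2=grab('scene'); knob(S,d2,c2,'scene'); Tp,d3,c3=grab('top'); knob(Tp,d3,c3,'top')
for im,d_,c_,n in((W,d,c,'wrist'),(S,d2,c2,'scene'),(Tp,d3,c3,'top')):
    P=cloud(d_,c_); L=(P[...,:2]-GO)@GX; w=(P[...,:2]-GO)@GY; g=im.max(-1)
    m=(abs(w+.002)<.04)&(L>-.12)&(L<-.02)&(g<70)&(P[...,2]>.07)&(P[...,2]<.16); 
    if m.sum()>5: print(n,'slab n',m.sum(),'L',np.percentile(L[m],[2,50,98]).round(4),'z',np.percentile(P[...,2][m],[2,98]).round(3))
    hs=cv2.cvtColor(im,cv2.COLOR_BGR2HSV); m=(L>-.02)&(L<.16)&(abs(w)<.1)&(P[...,2]<.105)&(P[...,2]>.075)&(hs[...,1]>100)&(hs[...,0]<22); print(n,'biscuit px',m.sum())
cv2.imwrite('pics/end.png',np.vstack([np.hstack([cv2.resize(W,(400,300)),cv2.resize(Tp,(400,300))]),np.hstack([cv2.resize(S[90:285,30:290],(400,300),interpolation=2),cv2.resize(W[0:192,0:256],(400,300),interpolation=2)])]))
E
```

```text
[ 0.47587053 -0.08524306  0.32457051] [ 0.65784708 -0.22026303 -0.55188642] 19.2 0.04576192726597289
wrist h 0.004 n 553 mean u,v [ 43.4 -80.1] rect [ 46.1 -80.3] [65.7 56.3] axis left-of-up deg -113.9
wrist h 0.024 n 388 mean u,v [ 42.4 -80.2] rect [ 43.5 -80.6] [11.7 41.1] axis left-of-up deg -18.2
wrist white n 6170 mean [ 210.4 -148.2] ang -121.5 px [312. 251.]
scene h 0.004 n 77 mean u,v [ 49.4 -70.6] rect [ 49.6 -68.1] [19.6 39.5] axis left-of-up deg 161.5
scene h 0.024 n 76 mean u,v [ 46.4 -78.2] rect [ 46.1 -78.9] [14.6 41.1] axis left-of-up deg 163.3
scene white n 290 mean [  -88.2 -1140.2] ang 81.3 px [ 15. 256.]
top h 0.004 n 181 mean u,v [ 47.8 -81.6] rect [ 46.6 -80.4] [56.7 66.5] axis left-of-up deg -118.6
top h 0.024 n 122 mean u,v [ 47. -81.] rect [ 45.7 -81.1] [12.8 41.3] axis left-of-up deg -17.5
top white n 3244 mean [-466.5  -78.2] ang -179.1 px [267. 222.]
wrist biscuit px 1396
scene slab n 70 L [-0.0565 -0.0503 -0.0375] z [0.102 0.131]
scene biscuit px 34
top slab n 19 L [-0.0496 -0.0424 -0.0349] z [0.103 0.128]
top biscuit px 14
```

View pics/end.png

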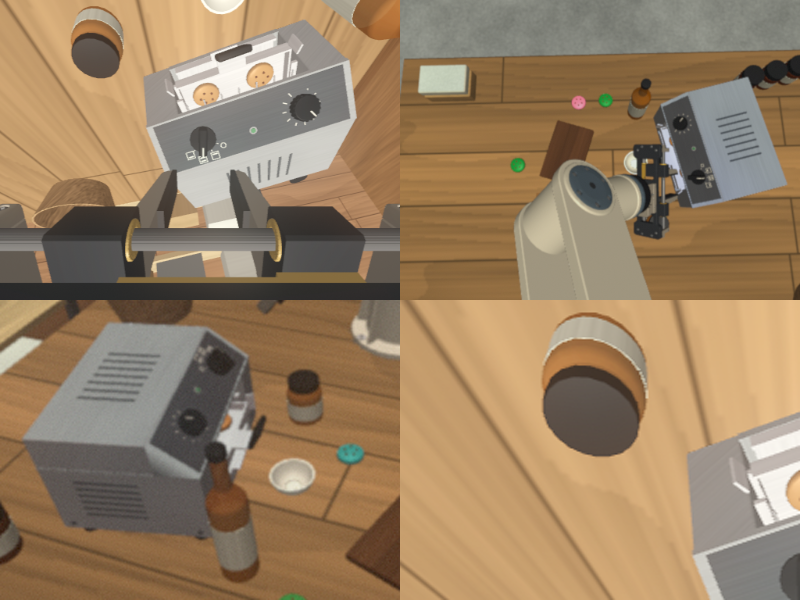

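The final views show the selector pointing at the two-bar mark (wrist panel 203,155), measured at -18°, which is exactly the third detent. The tray is inside with its grip where home puts it, and biscuits are visible at (206,95) and (260,75). The bottle, jar, bowl and thermostat look undisturbed, so I'm handing in.

```bash
python3 -c "
from workcell import order; print(order.close_job())"
```

```text
the job is handed in; nothing more can be done
None
```

The job is handed in at about 19 s on the robot's clock. The tray is home against the stops and the selector is clicked into top-and-bottom heat, with the thermostat, bottle, jar and bowl untouched. All four biscuits were counted on the tray just before it went in, but only two are visible inside the grill.

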